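# Wind the bench timer in the pastry kitchen

### The arm

A 6-joint arm with a two-finger parallel gripper is mounted at the origin on the work surface. World frame = base frame: x ahead of the robot, y to its left, z up, the work surface at z = 0. Lengths are in m, angles in rad, forces in N, time in s.
With the tool pointing down it reaches from about 0.35 to 0.85 m from the base axis. Payload 8.1 kg.
Tool frame: the origin (TCP) lies at the very end of the fingers, on their centre line; the grasp point (between the pads) lies 19 mm behind it; z points along the fingers, y is the line along which they close (so a half turn about z gives the same grasp; the last joint's range is limited). The gripper opens to 93 mm and grips with 3 to 60 N. Pads are 15 mm wide; open, the fingers measure 128 mm over their backs; the gripper's body (75 mm by 188 mm) begins 65 mm behind the grasp point.
Start: joints at [-1.418, 0.13, 1.488, -0, 1.523, -0.085], TCP at [0.141, -0.583, 0.219] pointing down, gripper open.
Joint ranges: [-2.96, 2.96], [-0.89, 2.26], [0.02, 2.5], [-1.34, 4.48], [0, 2.73], [-2.66, 2.66]. Speed limits (rad/s): [2.39, 2.39, 2.79, 3.14, 3.14, 3.14].

### API

Orientations are given as a rotation vector (axis times angle).
In Python, from plant import read_state, eyes, workorder gives the robot as it stands. The module is installed in compiled form; this text tells all that it offers.
- The arm moves only by the tool play_rows, never from a script. Its argument "targets" is one flat list of numbers, 4 for each row, row after row: the shift along the tool's x, y, z in cm, then the turn about the tool's z in degrees. In form: [dx, dy, dz, roll, dx, dy, dz, roll, ...]. A call has 1 to 8 rows; each row is the pose to reach, as a shift and turn from the pose commanded when the call began, along the tool's axes at that moment; what a row does not reach only later rows make up. A row lasts 1/12 s, in which the tool goes at most 41.7 mm and 7.16 degrees, less where a joint would pass 70% of its speed; a pose out of reach is approached as far as the arm can. A call with a gripper value outside its range is refused whole. "grip" is the finger opening in cm, from 0 to 9.3, set as the call begins (left out, the last holds). The fingers move at their own pace and stop on an object; "grip_force" is the grip in N (left out, the last holds). Time passes only in rows, so rows that repeat a pose let the fingers close. It gives the time, the measured TCP pose, the force, the opening and the grip force at its end, in the units of the state.
- read_state(): the state, without advancing time (a new reading comes with each control period).
- eyes.read_camera(name): name is "side" or "top"; returns a dict with "image" (400x640x3 uint8, red, green, blue), "vfov" (degrees; the focal length in pixels is half the picture's height over the tangent of half this angle, whatever the lens; pixels are square), "cx", "cy" (the principal point, pixels), "cam_to_world" (4x4, takes a point from camera to world coordinates). Camera axes: x right, y up, looking along -z (the intrinsics and any distortion apply to the point x, -y, -z); pixel columns grow to the right and rows downward; lengths in m; the calibration is good to about 2 mm. A picture is of the moment at which its call begins. There is no depth.
- workorder.close_job(): hands the job in; it is judged then, once.
The state is a dict: "t": time; "q": joint angles; "dq": joint speeds; "joint_torque": joint torques, N m; "tool_pos": TCP position; "orientation": TCP orientation; "force": force on the tool from outside, world axes, zero at the start; "wrist_torque": the same for the moment, N m; "opening": finger opening in m; "gripper_force": force on a finger pad.
Only numpy, scipy, OpenCV 4.12 (cv2) and the standard library are available. Lean on these libraries where they do the work, as an engineer would, in place of code of your own. Each camera call takes 0.05 s, during which the arm holds its last target. There are 200 camera calls.

### The job

Two timers are screwed to the pastry bench. Wind up the squat round one: turn its winged key clockwise (seen from above), a partial turn at a time, until the key comes up to its stop, then let go of it. Leave the knob of the square timer as it is set.

Things in the scene. Friction and masses are not known exactly. Their poses are not given: they have to be found in the camera images.
- winding_key (a joint): Winding angle of the winged key, rad: 0 unwound (starts at 0 to 0.4), 2.8 hard stop, fully wound. Grows as the key turns clockwise seen from above. The spring resists with 0.13 N m at first, 0.19 N m near the stop, friction included; an inner clutch holds the key wherever it is let go, so it does not run back. Turn, let go, swing the fingers back, grasp again.
- winding_key_grip (a point): Centre of the steel key's upright flat blade, on its vertical turning axis, 77 mm above the bench. Blade: 50 mm long (this frame's x, turning with the key), 9 mm thick (y), 26 mm high (64 to 90 mm above the bench); its wings are two discs side by side. Pinch it across its thickness from above. A black pointer on the collar below lies on the +x side.
- timer: Squat round timer, fixed to the bench: white drum 100 mm across, top 52 mm above the bench, on a 130 mm square steel foot 6 mm thick; the winged key stands in its middle. Origin: centre of the underside, z up. At key angle 0 the pointer lies along +x of this frame; at q it is turned clockwise by q. Black ticks run from 0 to the stop. May stand left or right of the square timer.
- setting_knob_mark (a point): Black mark on top of the round ridged steel knob of the other timer, 16 mm from the knob's axis (along this frame's +x), 102 mm above the bench; knob 42 mm across, 24 mm high, turns freely. That timer is a square white case 85 mm wide, 76 mm tall, fixed to the bench. The wrong one: leave the knob as it is set.
There are look-alikes about, which are no part of the job. Leave any blue or yellow look-alike of the timer alone.

How it is judged:
On the way:
1. the winged key has been wound past the middle of its travel (value of joint winding_key above 1.3 rad), for 0.1 s.
At the end, for the whole second after the job is handed in: The winged key stands at rest within 0.25 rad (14 degrees) of its stop, that is at a winding angle above 2.55 rad (value of joint winding_key above 2.55 rad and velocity of joint winding_key between -0.1 and 0.1 rad/s); the robot touches nothing.
It fails at once if the square timer's knob is turned (its mark moves more than 6 mm, about 20 degrees) (distance of setting_knob_mark from where it was at the start of the episode above 0.006 m).
It also fails if it takes over 42 s, if anything falls off the work surface, if the arm or the gripper's body presses on something with over 40 N, if the wrist force passes 120 N, or if a joint passes its speed limit or range.

## Working session

There is one attempt and no reset: what is moved stays moved. The work goes in short steps, Python scripts to look and compute and a tool call to move; the robot and the scene stay as the last step left them, time stands still between calls to the robot, and variables do not carry over. Pictures are saved under pics/ and viewed, at most 10 in all, crops included, and the job is handed in when it is done.

Besides the shell and the picture viewer there is one more tool, called after ">>>" as name(argument=value, ...), one argument or row to a line, values as JSON. play_rows: Moves the arm, as the interface text tells. Its arguments: {"type":"object","properties":{"targets":{"type":"array"},"grip":{"type":"number"},"grip_force":{"type":"number"}},"required":["targets"]}

```bash
mkdir -p pics
cat > h.py <<'E'
import numpy as np,cv2
from plant import read_state,eyes,workorder
def cam(n,f=None):
    c=eyes.read_camera(n)
    if f: cv2.imwrite('pics/'+f,c['image'][:,:,::-1])
    return c
def ray(c,u,v):
    f=c['image'].shape[0]/2/np.tan(np.radians(c['vfov'])/2)
    M=np.array(c['cam_to_world']);d=M[:3,:3]@np.array([(u-c['cx'])/f,-(v-c['cy'])/f,-1]);return M[:3,3],d
def plane(c,u,v,z):
    o,d=ray(c,u,v);return o+d*(z-o[2])/d[2]
def proj(c,p):
    f=c['image'].shape[0]/2/np.tan(np.radians(c['vfov'])/2)
    M=np.array(c['cam_to_world']);q=M[:3,:3].T@(np.array(p)-M[:3,3]);return c['cx']+f*q[0]/-q[2],c['cy']-f*q[1]/-q[2]
E
python3 - <<'E'
from h import *
for n in('top','side'):
    c=cam(n,n+'1.png');print(n,c.keys(),c['vfov'],c['cx'],c['cy'],np.round(c['cam_to_world'],3).tolist())
print(read_state())
E
```

```text
top dict_keys(['image', 'vfov', 'cx', 'cy', 'cam_to_world']) 55.34197122581824 321.0509659576406 200.62860210572632 [[-0.02, 0.991, -0.132, 0.344], [-1.0, -0.021, -0.006, -0.014], [-0.009, 0.132, 0.991, 0.911], [0.0, 0.0, 0.0, 1.0]]
side dict_keys(['image', 'vfov', 'cx', 'cy', 'cam_to_world']) 52.473986347720526 321.9463428445838 200.26521103006854 [[0.97, 0.191, -0.151, 0.34], [-0.242, 0.715, -0.656, -0.469], [-0.017, 0.673, 0.739, 0.636], [0.0, 0.0, 0.0, 1.0]]
{'t': 0.1, 'q': array([-1.41840856e+00,  1.31090039e-01,  1.48915754e+00,  1.33220569e-05,
        1.52297963e+00, -8.53867884e-02]), 'dq': array([-9.26072870e-05, -1.67104910e-03, -1.80844358e-03, -1.85690776e-04,
       -3.92968082e-04, -2.54676799e-04]), 'joint_torque': array([ 6.03680710e-04, -5.61342752e+01, -4.93095911e+01,  7.68982200e-02,
        2.91781453e-02, -7.45971988e-05]), 'tool_pos': array([ 0.14128225, -0.58261363,  0.21769676]), 'orientation': array([-3.11779444e+00, -3.72421356e-01,  6.50745346e-05]), 'force': array([-0.13399552,  0.33326946, -0.59069346]), 'wrist_torque': array([-0.01147006, -0.04774502,  0.05145279]), 'gripper_force': 0.0, 'opening': 0.0931588327036469}
```

View pics/top1.png

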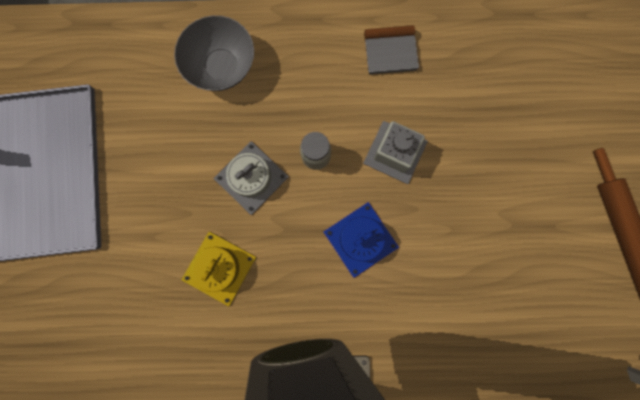

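View pics/side1.png

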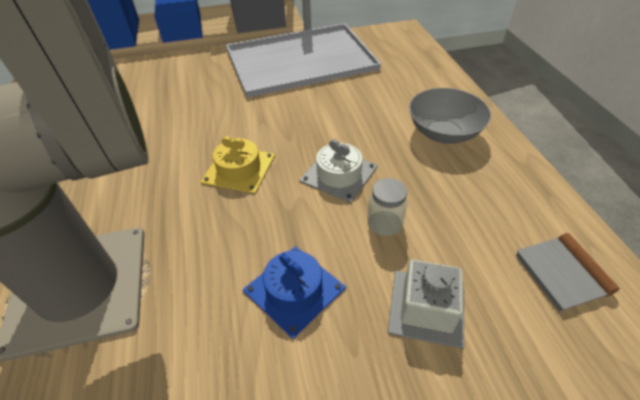

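Candidates: white round timer at top (249,175) / side (339,165); yellow look-alike (218,268); blue look-alike (362,240); square timer (400,145), whose knob is to be left alone; jar (315,150). By the description it's the white round one. I'll check it in one close crop.

Run:
```python
from h import *
a=cam('top');b=cam('side')
A=cv2.resize(a['image'][135:220,205:295],None,fx=6,fy=6,interpolation=cv2.INTER_CUBIC)
cv2.imwrite('pics/crop1.png',A[:,:,::-1])
B=cv2.resize(b['image'][130:205,295:385],None,fx=6,fy=6,interpolation=cv2.INTER_CUBIC)
out=np.zeros((510,790,3),np.uint8);s=390/540
A2=cv2.resize(A,(390,int(510*s)));B2=cv2.resize(B,(390,int(450*s)))
out[:A2.shape[0],:390]=A2;out[:B2.shape[0],400:]=B2
cv2.imwrite('pics/crop1.png',out[:,:,::-1])
P=[plane(a,*p,.006) for p in((251,144),(287,176),(251,212),(215,178))]
print(np.round(P,4),np.mean(P,0),[np.linalg.norm(P[i]-P[i-1]) for i in range(4)])
m=np.mean(P,0);m[2]=.077
print(proj(a,m),proj(b,m))
# drum top: bright mask
hsv=cv2.cvtColor(a['image'],cv2.COLOR_RGB2HSV)
M=((hsv[...,1]<60)&(hsv[...,2]>150)).astype(np.uint8);M[:, :205]=0;M[:,295:]=0;M[:135]=0;M[220:]=0
cs,_=cv2.findContours(M,0,1);c=max(cs,key=cv2.contourArea);e=cv2.fitEllipse(cv2.convexHull(c));print(e,plane(a,*e[0],.052))
```

```text
[[0.6078 0.1606 0.006 ]
 [0.5263 0.0731 0.006 ]
 [0.4407 0.1599 0.006 ]
 [0.5251 0.2474 0.006 ]] [0.5249871  0.16025009 0.006     ] [np.float64(0.11990555003736837), np.float64(0.11957569567324294), np.float64(0.1218630688740419), np.float64(0.1216568423224978)]
(np.float64(244.91496062978712), np.float64(171.17760132841795)) (np.float64(339.17940647386905), np.float64(148.72479312177794))
((246.2523956298828, 173.11178588867188), (31.98780632019043, 33.575035095214844), 47.64730453491211) [0.52581125 0.16235639 0.052     ]
```

View pics/crop1.png

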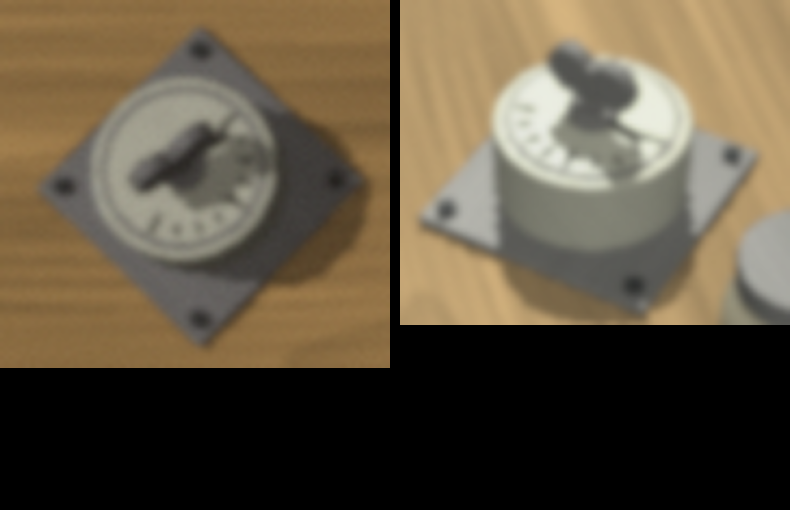

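The crop shows the white drum with the winged key: blade ends about (240,175) and (252,167) in the top image, pointer to the upper right. The key's centre is at (0.525, 0.161), and both views agree within about 2 px. The blade lies at about -57° in the world frame, so q is about 0.2. I'll go above it with tool x at 123°.

>>> play_rows(
  targets=[54.8, -63.3, 0, -109, 54.8, -63.3, 0, -109, 54.8, -63.3, 0, -109, 54.8, -63.3, 0, -109, 54.8, -63.3, 0, -109, 54.8, -63.3, 0, -109, 54.8, -63.3, 0, -109, 54.8, -63.3, 0, -109],
  grip=5,
)

```text
t: 0.87
tool_pos: [0.2943, -0.2849, 0.2185]
orientation: [2.554, 1.83, 0.0]
force: [1.1, -0.4, 0.7]
opening: 0.0504
gripper_force: 0.0
```

```bash
cat >> h.py <<'E'
from scipy.spatial.transform import Rotation as R
def go(p,xdeg):
    s=read_state();r=R.from_rotvec(s['orientation']).as_matrix()
    d=r.T@(np.array(p)-s['tool_pos'])*100
    x=np.degrees(np.arctan2(r[1,0],r[0,0]))
    print('t',s['t'],'pos',s['tool_pos'].round(4),'x',x.round(1),'zax',r[:,2].round(3),'q6deg',np.degrees(s['q'][5]).round(1),'F',s['force'].round(1),'T',s['wrist_torque'].round(2),'open',s['opening'].round(4))
    print('shift',d.round(2),'roll',((x-xdeg+180)%360-180).round(1))
E
python3 -c "
from h import *
go([.525,.161,.2],123)"
```

```text
Traceback (most recent call last):
  File "h.py", line 20, in go
    print('t',s['t'],'pos',s['tool_pos'].round(4),'x',x.round(1),'zax',r[:,2].round(3),'q6deg',np.degrees(s['q'][5]).round(1),'F',s['force'].round(1),'T',s['wrist_torque'].round(2),'open',s['opening'].round(4))
                                                                                                                                                                                            ^^^^^^^^^^^^^^^^^^
AttributeError: 'float' object has no attribute 'round'
```

```bash
sed -i "s/s\['opening'\].round(4)/s['opening']/" h.py
python3 -c "
from h import *
go([.525,.161,.2],123)"
```

```text
t 0.8667 pos [ 0.2943 -0.2849  0.2185] x 71.2 zax [ 0. -0. -1.] q6deg -32.5 F [ 1.1 -0.4  0.7] T [-0.02 -0.04  0.01] open 0.050412192299222565
shift [49.64  7.5   1.85] roll -51.8
```

>>> play_rows(
  targets=[49.6, 7.5, 0, -51.8, 49.6, 7.5, 0, -51.8, 49.6, 7.5, 0, -51.8, 49.6, 7.5, 0, -51.8, 49.6, 7.5, 0, -51.8, 49.6, 7.5, 0, -51.8, 49.6, 7.5, 0, -51.8, 49.6, 7.5, 0, -51.8],
)

```text
t: 1.53
tool_pos: [0.4493, 0.0106, 0.2188]
orientation: [1.494, 2.763, 0.0]
force: [0.7, -0.7, 0.8]
opening: 0.0501
gripper_force: 0.0
```

```bash
python3 -c "
from h import *
go([.525,.161,.15],123)"
```

```text
t 1.5333 pos [0.4493 0.0106 0.2188] x 123.2 zax [ 0.001 -0.    -1.   ] q6deg -38.4 F [ 0.7 -0.7  0.8] T [-0.03 -0.12  0.01] open 0.05008716566207912
shift [ 8.45 14.56  6.88] roll 0.2
```

>>> play_rows(
  targets=[8.45, 14.5, 3, 0, 8.45, 14.5, 3, 0, 8.45, 14.5, 3, 0, 8.45, 14.5, 5, 0, 8.45, 14.5, 6.9, 0, 8.45, 14.5, 6.9, 0, 8.45, 14.5, 6.9, 0, 8.45, 14.5, 6.9, 0],
)

```text
t: 2.2
tool_pos: [0.5252, 0.1572, 0.1505]
orientation: [1.506, 2.757, -0.0]
force: [0.6, -0.6, 0.9]
opening: 0.0501
gripper_force: 0.0
```

Run:
```python
from h import *
go([.525,.161,.062],123)
a=cam('top');b=cam('side')
A=cv2.resize(a['image'][130:220,200:300],(400,360),interpolation=cv2.INTER_CUBIC)
u,v=map(int,proj(b,(.525,.161,.1)))
B=cv2.resize(b['image'][v-45:v+45,u-50:u+50],(400,360),interpolation=cv2.INTER_CUBIC)
cv2.imwrite('pics/c2.png',np.hstack([A,B])[:,:,::-1])
```

```text
t 2.2 pos [0.5252 0.1572 0.1505] x 122.7 zax [ 0. -0. -1.] q6deg -21.4 F [ 0.6 -0.6  0.9] T [-0.07 -0.17 -0.01] open 0.05010868071390059
shift [0.33 0.19 8.85] roll -0.3
```

View pics/c2.png

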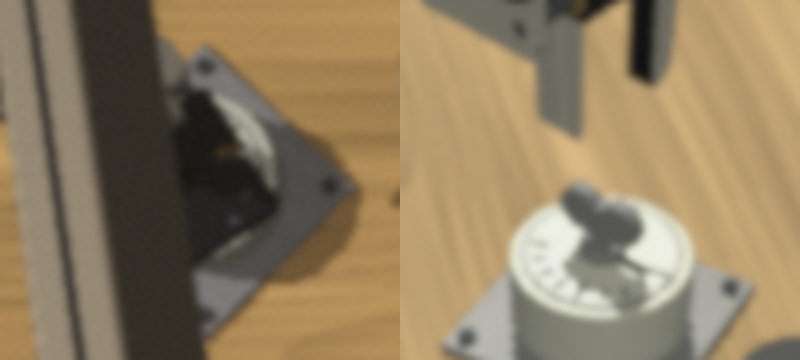

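The side view shows the fingertips at crop (560,135) and (650,85), straddling the axis above the key at (602,212). I'll descend and grip.

>>> play_rows(
  targets=[0.3, 0.2, 3, 0, 0.3, 0.2, 6, 0, 0.3, 0.2, 8, 0, 0.3, 0.2, 8.8, 0, 0.3, 0.2, 8.8, 0, 0.3, 0.2, 8.8, 0, 0.3, 0.2, 8.8, 0],
)

```text
t: 2.88
tool_pos: [0.527, 0.1615, 0.0641]
orientation: [1.505, 2.754, 0.004]
force: [-0.9, 0.4, -0.7]
opening: 0.0502
gripper_force: 0.0
```

>>> play_rows(
  targets=[0, 0, 0, 0, 0, 0, 0, 0, 0, 0, 0, 0, 0, 0, 0, 0, 0, 0, 0, 0, 0, 0, 0, 0, 0, 0, 0, 0],
  grip=0,
  grip_force=25,
)

```text
t: 3.47
tool_pos: [0.5262, 0.1621, 0.0619]
orientation: [1.505, 2.756, 0.003]
force: [3.9, 2.7, -2.0]
opening: 0.0098
gripper_force: 25.0
```

```bash
python3 -c "
from h import *
go([.525,.161,.062],123)"
```

```text
t 3.4667 pos [0.5262 0.1621 0.0619] x 122.7 zax [ 0.002  0.001 -1.   ] q6deg -21.0 F [ 3.9  2.7 -2. ] T [ 0.41 -0.85  0.12] open 0.009788876048812532
shift [-0.03 -0.16 -0.01] roll -0.3
```

Gripped: opening 9.8 mm. I'll turn clockwise in small rows.

>>> play_rows(
  targets=[0, 0.1, 0, 3, 0, 0.1, 0, 7, 0, 0.1, 0, 12, 0, 0.1, 0, 17, 0, 0.1, 0, 22, 0, 0.1, 0, 27, 0, 0.1, 0, 32, 0, 0.1, 0, 36],
  grip_force=45,
)

```text
t: 4.13
tool_pos: [0.5265, 0.1622, 0.0619]
orientation: [2.288, 2.152, 0.001]
force: [0.5, 0.4, -0.4]
opening: 0.0091
gripper_force: 44.6
```

```bash
python3 -c "
from h import *
go([.526,.162,.062],123)"
```

```text
t 4.1333 pos [0.5265 0.1622 0.0619] x 86.5 zax [ 0.001  0.    -1.   ] q6deg 15.3 F [ 0.5  0.4 -0.4] T [ 0.12 -0.35  0.17] open 0.009133319501094592
shift [-0.02 -0.05 -0.01] roll -36.5
```

>>> play_rows(
  targets=[0, 0, 0, 5, 0, 0, 0, 10, 0, 0, 0, 15, 0, 0, 0, 20, 0, 0, 0, 25, 0, 0, 0, 30, 0, 0, 0, 35, 0, 0, 0, 40],
)

```text
t: 4.8
tool_pos: [0.5267, 0.1621, 0.0619]
orientation: [2.886, 1.24, 0.002]
force: [2.6, -0.2, -1.1]
opening: 0.0094
gripper_force: 44.6
```

>>> play_rows(
  targets=[0, 0, 0, 5, 0, 0, 0, 10, 0, 0, 0, 15, 0, 0, 0, 20, 0, 0, 0, 25, 0, 0, 0, 30, 0, 0, 0, 35, 0, 0, 0, 40],
)

```text
t: 5.47
tool_pos: [0.5268, 0.162, 0.0619]
orientation: [3.136, 0.178, 0.002]
force: [3.1, -0.1, 0.3]
opening: 0.0098
gripper_force: 44.6
```

```bash
python3 -c "
from h import *
go([.5265,.1622,.062],-27)"
```

```text
t 5.4667 pos [0.5268 0.162  0.0619] x 6.5 zax [ 0.001 -0.    -1.   ] q6deg 95.3 F [ 3.1 -0.1  0.3] T [-0.08 -0.49  0.2 ] open 0.009786185130876498
shift [-0.03 -0.03 -0.01] roll 33.5
```

>>> play_rows(
  targets=[0, 0, 0, 5, 0, 0, 0, 10, 0, 0, 0, 15, 0, 0, 0, 19, 0, 0, 0, 22, 0, 0, 0, 25, 0, 0, 0, 27, 0, 0, 0, 28],
)

```text
t: 6.13
tool_pos: [0.5267, 0.1617, 0.0618]
orientation: [3.087, -0.583, 0.002]
force: [3.1, -1.7, -0.4]
opening: 0.0093
gripper_force: 44.6
```

```bash
python3 -c "
from h import *
go([.5265,.1622,.062],-27)"
```

```text
t 6.1333 pos [0.5267 0.1617 0.0618] x -21.4 zax [ 0.001 -0.    -1.   ] q6deg 123.2 F [ 3.1 -1.7 -0.4] T [-0.22 -0.55  0.21] open 0.009337316505662774
shift [-0.04 -0.03 -0.02] roll 5.6
```

>>> play_rows(
  targets=[0, 0, 0, 2, 0, 0, 0, 4, 0, 0, 0, 5, 0, 0, 0, 6, 0, 0, 0, 6],
)

```text
t: 6.55
tool_pos: [0.5267, 0.1618, 0.0619]
orientation: [3.053, -0.742, 0.002]
force: [5.6, -2.4, -1.7]
opening: 0.009
gripper_force: 44.6
```

```bash
python3 -c "
from h import *
go([.5265,.1622,.062],-27)"
```

```text
t 6.55 pos [0.5267 0.1618 0.0619] x -27.3 zax [ 0.001 -0.    -1.   ] q6deg 129.1 F [ 5.6 -2.4 -1.7] T [-0.38 -0.85  0.15] open 0.008982021752798624
shift [-0.03 -0.03 -0.01] roll -0.3
```

>>> play_rows(
  targets=[0, 0, 0, 2, 0, 0, 0, 4, 0, 0, 0, 6, 0, 0, 0, 7, 0, 0, 0, 7],
)

```text
t: 6.97
tool_pos: [0.5267, 0.1618, 0.0619]
orientation: [3.002, -0.926, 0.002]
force: [5.0, -1.9, -0.8]
opening: 0.0107
gripper_force: 48.4
```

```bash
python3 -c "
from h import *
go([.5265,.1622,.062],-27)"
```

```text
t 6.9667 pos [0.5267 0.1618 0.0619] x -34.3 zax [ 0.001 -0.    -1.   ] q6deg 136.1 F [ 5.  -1.9 -0.8] T [-0.42 -0.81  0.74] open 0.010686637642857695
shift [-0.04 -0.03 -0.01] roll -7.3
```

The torque jumped to 0.74 N m and the fingers are being wedged open, so the key is at its stop. I'll release, go up and check.

>>> play_rows(
  targets=[0, 0, 0, 0, 0, 0, 0, 0, 0, 0, 0, 0, 0, 0, 0, 0, 0, 0, 0, 0, 0, 0, -3, 0, 0, 0, -6, 0, 0, 0, -9, 0],
  grip=5,
)

```text
t: 7.63
tool_pos: [0.5251, 0.1619, 0.1519]
orientation: [3.001, -0.925, -0.003]
force: [1.0, -0.6, 0.2]
opening: 0.0498
gripper_force: 0.0
```

>>> play_rows(
  targets=[0, 0, -4, 0, 0, 0, -8, 0, 0, 0, -12, 0, 0, 0, -12, 0, 0, 0, -12, 0, 0, 0, -12, 0],
)

```text
t: 8.13
tool_pos: [0.5259, 0.162, 0.2712]
orientation: [3.002, -0.926, -0.0]
force: [-0.9, 0.1, 0.2]
opening: 0.0499
gripper_force: 0.0
```

Run:
```python
from h import *
go([.525,.161,.062],123)
b=cam('side')
u,v=map(int,proj(b,(.525,.161,.06)))
cv2.imwrite('pics/c3.png',cv2.resize(b['image'][v-45:v+45,u-50:u+50],(600,540),interpolation=cv2.INTER_CUBIC)[:,:,::-1])
```

```text
t 8.1333 pos [0.5259 0.162  0.2712] x -34.3 zax [-0.  0. -1.] q6deg 136.1 F [-0.9  0.1  0.2] T [ 0.08 -0.01  0.05] open 0.049881033606169335
shift [-1.000e-02  1.400e-01  2.092e+01] roll -157.3
```

View pics/c3.png

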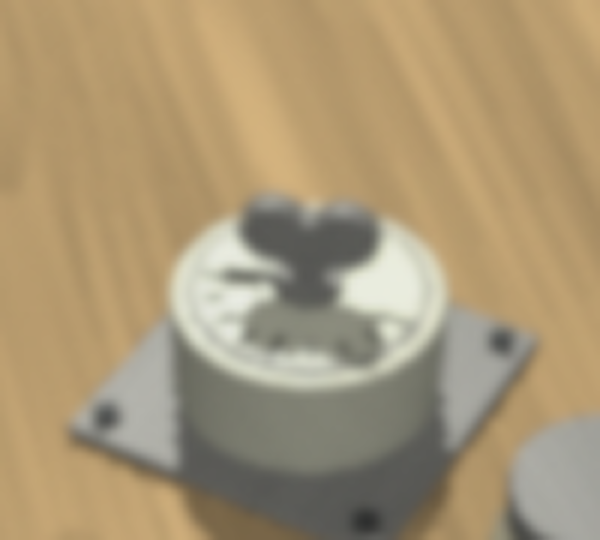

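The pointer, at crop (215,275), now lies on the last tick, and the gripper is clear of the key.

```bash
python3 -c "
from h import *
print(workorder.close_job())"
```

```text
the job is handed in; nothing more can be done
None
```

I wound the round timer's key clockwise to its stop in one continuous turn, released it and handed the job in; the last side view shows the pointer on the final tick, and the arm never went down near the square timer's knob.

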